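# Open the wide marble case in the craft room

## Task

Open the wider of the two latched marble cases: press down the release tab on its front with the fingertips so that its lid springs up, then push the lid over backwards until it is fully open and stays open by itself. Only press and push: do not lift, tip or shove the case, keep the narrow case shut where it stands, and leave the things around them where they are.

Things in the scene. Friction and masses are not known exactly. Their poses are not given: they have to be found in the camera images.
- wide_case: the case to open: a loose open-topped grey plastic box with marbles in it, about 1.7 kg, 140 mm deep (its x), 180 mm wide (its y), 60 mm high, under a flat white lid with the same outline; origin at the centre of its underside; its front, with the tab, faces its own -x, z is up; it stands to the left or to the right of the narrow case, turned up to 0.3 rad
- wide_tab_pad (a point): the point to press on the wide case's release tab: top face of the black paddle that sticks out 45 mm in front of the case, 44 mm wide, at 52 mm above the table when at rest; this point is 40 mm in front of the case's front wall, 5 mm more of paddle lies beyond it and 29 mm behind it, up to an upright hook that reaches 73 mm above the table
- wide_tab (a joint): angle of the wide case's release tab (rad): 0 at rest, 0.32 fully pressed; the paddle tips downward about a pivot 32 mm behind the pad point (10 mm down at full press there), the hook then swings forward off the lid's front edge and lets it go at about 0.2; a spring returns the tab; 2 N at the pad begins to move it and 5 N presses it fully
- wide_lid (a joint): angle of the wide case's lid (rad): 0 shut, 1.95 fully open (leaning back beyond upright against its stop); once unlatched a sprung pin raises it in one to two seconds to about 1.1, where it waits; pushed farther by 1 to 3 N at its edge it turns stiffly, falls back to 1.1 if left before upright (1.57) and sinks slowly by itself to fully open if left beyond 1.7
- wide_hinge (a point): middle of the wide lid's hinge line, at the case's rear top edge (70 mm behind the case's centre, 60 mm above the table); the hinge line runs along the case's y
- wide_lid_edge (a point): middle of the lower front edge of the wide lid, 140 mm from the hinge line; the lid is a 6 mm thick flat plate, 180 mm wide, its free edge at about 185 mm above the table when the lid has sprung up and at 200 mm when upright
- narrow_case: the case to leave shut: the same kind of case, lid and tab, only 110 mm wide (140 mm deep, 60 mm high), loose; origin at the centre of its underside, front to its own -x
- narrow_lid (a joint): angle of the narrow case's lid (rad): 0 shut, must stay shut
- glue_stick: loose yellow glue stick with red cap standing between the two cases, 29 mm across, 92 mm tall; origin at the centre of its underside
- eraser: loose white eraser lying nearer the robot between the cases, 55 x 28 x 18 mm; origin at the centre of its underside
- glue_bottle: loose red glue bottle standing at the left of the table, 60 mm across, 170 mm high; origin at the centre of its underside
- paint_jar: loose green paint jar with a white cap standing at the right of the table, 48 mm across, 65 mm high; origin at the centre of its underside

How it is judged (in metres and radians):
On the way, in this order (a step that is already met when the one before it is completed fails the run):
1. the wide case's release tab is pressed down while the lid is still shut (value of joint wide_tab above 0.14 rad and value of joint wide_lid below 0.3 rad).
2. the wide case's lid has sprung up (value of joint wide_lid above 0.7 rad), for 0.1 s.
At the end, for the whole second after the job is handed in: The wide case's lid stands open beyond 1.8 rad by itself, its tab is back up, the wide case stands flat within 40 mm of where it was, and the narrow case is shut and within 30 mm of where it was (value of joint wide_lid above 1.8 rad and value of joint wide_tab below 0.08 rad and value of joint narrow_lid below 0.1 rad and distance of wide_case from where it was at the start of the episode below 0.04 m and distance of narrow_case from where it was at the start of the episode below 0.03 m and angle between wide_case's own z axis and vertical below 0.05 rad and linear speed of wide_case below 0.02 m/s); the robot touches nothing.
It fails at once if the wide case is lifted, tipped or shoved away (over 12 mm up, 0.2 rad or 50 mm) (height (world z) of wide_case above 0.012 m or angle between wide_case's own z axis and vertical above 0.2 rad or distance of wide_case from where it was at the start of the episode above 0.05 m).
It fails at once if the narrow case is opened or displaced (over 0.15 rad or 40 mm) (value of joint narrow_lid above 0.15 rad or distance of narrow_case from where it was at the start of the episode above 0.04 m).
It fails at once if a bystander is knocked over, lifted or moved by more than 30 mm (distance of any of glue_stick, eraser, glue_bottle, paint_jar from where it was at the start of the episode above 0.03 m or angle between any of glue_stick, glue_bottle, paint_jar's own z axis and vertical above 0.5 rad).
It also fails if it takes over 48 s, if anything falls off the work surface, if the arm or the gripper's body presses on something with over 40 N, if the wrist force passes 120 N, or if a joint passes its speed limit or range.

## Robot

A 6-joint arm with a two-finger parallel gripper is mounted at the origin on the work surface. World frame = base frame: x ahead of the robot, y to its left, z up, the work surface at z = 0. Lengths are in m, angles in degrees, forces in N, time in s.
With the tool pointing down it reaches from about 0.3 to 0.75 m from the base axis. Payload 8.5 kg.
Tool frame: the origin (TCP) lies at the very end of the fingers, on their centre line; the grasp point (between the pads) lies 19 mm behind it (env.pinch_z is the distance from the TCP to the grasp point, in m); z points along the fingers, y is the line along which they close (so a half turn about z gives the same grasp; the last joint's range is limited). The gripper opens to 85 mm and grips with 20 to 120 N. Pads are 22 mm wide; open, the fingers measure 114 mm over their backs; the gripper's body (76 mm by 85 mm) begins 54 mm behind the grasp point. The pads swing forward as they close: fully open they stand 13 mm farther back than shut.
Start: joints at [-80.174, 21.807, 74.336, -0, 83.858, -12.336], TCP at [0.207, -0.509, 0.231] pointing down, gripper open.
Joint ranges: [-178.18, 178.18], [-50.72, 133.34], [12.68, 142.11], [-81.47, 261.47], [9.98, 163.14], [-165.26, 165.26]. Speed limits (degrees/s): [136.94, 136.94, 180, 180, 180, 180].

## Interface

Orientations are given as a 3x3 rotation matrix whose columns are the frame's x, y, z axes.
In Python, from rig import env, viewer gives the robot as it stands.
- The arm moves only by the tool drive_tool, never from a script. Its argument "series" is a list of rows, each a list of 3 entries, a list of its own where there are three numbers: the shift along the tool's x, y, z in m, then the turn about the tool's z in degrees, then the finger opening in m, from 0 to 0.0854. A call has 1 to 20 rows; each row is the pose to reach, as a shift and turn from the pose commanded when the call began, along the tool's axes at that moment; what a row does not reach only later rows make up. A row lasts 1/10 s, in which the tool goes at most 50 mm and 8.59 degrees, less where a joint would pass 70% of its speed; a pose out of reach is approached as far as the arm can. A call with a gripper value outside its range is refused whole. The fingers move at their own pace and stop on an object; "newtons" is the grip in N (left out, the last holds). Time passes only in rows, so rows that repeat a pose let the fingers close. It gives the time, the measured TCP pose, the force, the opening and the grip force at its end, in the units of the state.
- env.observe(): the state, without advancing time (a new reading comes with each control period).
- viewer.get_image(name): name is "scene" or "top" or "wrist"; returns a dict with "img" (420x560x3 uint8, red, green, blue), "depth" (420x560 float32, m along the optical axis (not along the pixel's ray), 0 where there is no reading), "camera_matrix" (3x3 intrinsics, pixels), "rvec" (rotation vector, rad) and "tvec" (3), from world to camera coordinates, as OpenCV has them. Camera axes: x right, y down, z forward; pixel columns grow to the right and rows downward; lengths in m; the calibration is good to about 2 mm. A picture is of the moment at which its call begins.
- env.close_job(): hands the job in; it is judged then, once.
The state is a dict: "time_s": time; "q": joint angles; "qvel": joint speeds; "joint_efforts": joint torques, N m; "position": TCP position; "tool_rot": TCP orientation; "ft_force": force on the tool from outside, world axes, zero at the start; "wrist_torque": the same for the moment, N m; "grip_width": finger opening in m; "gripper_force": force on a finger pad.
Only numpy, scipy, OpenCV 4.12 (cv2) and the standard library are available. Lean on these libraries where they do the work, as an engineer would, in place of code of your own. Each camera call takes 0.05 s, during which the arm holds its last target. There are 200 camera calls.

## Working session

There is one attempt and no reset: what is moved stays moved. The work goes in short steps, Python scripts to look and compute and a tool call to move; the robot and the scene stay as the last step left them, time stands still between calls to the robot, and variables do not carry over. Pictures are saved under pics/ and viewed, at most 10 in all, crops included, and the job is handed in when it is done.

Besides the shell and the picture viewer there is one more tool, called after "Emit:" in YAML: its name, and indented under it one key for each argument. drive_tool: Moves the arm, as the interface text tells. Its arguments: {"type":"object","properties":{"series":{"type":"array"},"newtons":{"type":"number"}},"required":["series"]}

```bash
mkdir -p pics; cat > h.py <<'E'
import numpy as np, cv2
from rig import env, viewer
def look(n,f=None):
    d=viewer.get_image(n)
    if f: cv2.imwrite('pics/'+f,cv2.cvtColor(d['img'],cv2.COLOR_RGB2BGR))
    R=cv2.Rodrigues(np.array(d['rvec'],float))[0];K=np.array(d['camera_matrix']);t=np.array(d['tvec']).ravel()
    v,u=np.mgrid[:420,:560];z=d['depth']
    c=np.stack([(u-K[0,2])/K[0,0]*z,(v-K[1,2])/K[1,1]*z,z],-1)
    return d['img'],(c-t)@R,z>0
E
python3 - <<'E'
from h import *
im,P,ok=look('top','top1.png')
np.savez('top.npz',im=im,P=P,ok=ok)
s=env.observe();print(s['time_s'],s['position'],s['tool_rot'],s['ft_force'])
E
```

```text
0.05 [ 0.20742544 -0.5090824   0.23073616] [[ 9.26126177e-01  3.77213807e-01 -2.20865749e-04]
 [ 3.77213740e-01 -9.26125207e-01  1.37683310e-03]
 [ 3.14811118e-04 -1.35843477e-03 -9.99999028e-01]] [-0.20793641  0.6954042  -0.28567975]
```

View pics/top1.png

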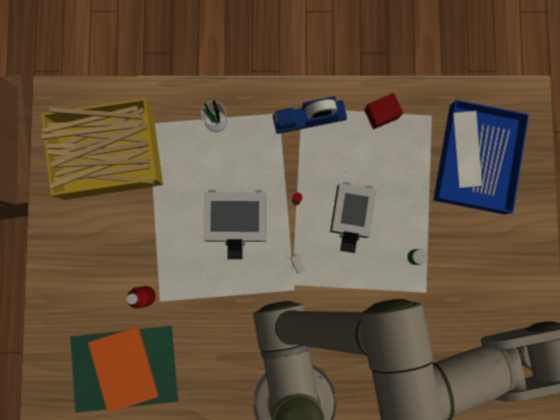

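The wide case is at about (235,217) with its tab at (235,249). The narrow case is at (355,210), the glue stick at (297,198) and the eraser at (299,263).

```bash
python3 - <<'E'
from h import *
d=np.load('top.npz');P=d['P'];im=d['im'].astype(int)
for n,(u,v) in dict(lid=(235,217),tab=(235,253),nlid=(355,210),ntab=(349,245),stick=(297,198),eras=(299,263),bottle=(141,297),jar=(418,257),table=(180,270)).items(): print(n,P[v,u].round(4))
z=P[...,2]
for n,(u0,u1,v0,v1) in dict(w=(195,280,180,265),n=(325,385,175,255)).items():
    m=np.zeros(z.shape,bool);m[v0:v1,u0:u1]=True
    m&=(z>.058)&(z<.072); X=P[m][:,:2].astype(np.float32)
    r=cv2.minAreaRect(X);print(n,len(X),r)
    b=m&(im.sum(-1)>330)
    # tab: dark pixels height .03-.06 front
    t=np.zeros(z.shape,bool);t[v0:v1,u0:u1]=True;t&=(im.sum(-1)<110)&(z>.04)&(z<.08)
    t[:236]=False
    Y=P[t];print(' tab',len(Y),Y.mean(0),Y.min(0),Y.max(0), cv2.minAreaRect(Y[:,:2].astype(np.float32)))
E
```

```text
lid [0.5385 0.1715 0.0649]
tab [0.4348 0.1717 0.0574]
nlid [ 0.5573 -0.1755  0.0692]
ntab [ 0.4569 -0.1589  0.0526]
stick [ 0.5888 -0.0066  0.0989]
eras [ 0.4057 -0.0149  0.0195]
bottle [0.3139 0.4222 0.1333]
jar [ 0.421  -0.3545  0.0679]
table [ 0.3866  0.3395 -0.001 ]
w 2806 ((0.5192538499832153, 0.17442893981933594), (0.17951138317584991, 0.19193528592586517), 89.9170913696289)
 tab 237 [0.44834241 0.17377061 0.05873836] [0.42324414 0.15323313 0.04442778] [0.4718861  0.19410264 0.07956616] ((0.44757646322250366, 0.1737014800310135), (0.040883518755435944, 0.04860509932041168), 89.87471771240234)
n 1743 ((0.5366179943084717, -0.16864892840385437), (0.11031606048345566, 0.19781593978405), 79.9437255859375)
 tab 202 [ 0.46329489 -0.15726239  0.05615076] [ 0.43917996 -0.17910105  0.04208067] [ 0.48205821 -0.13560519  0.07927445] ((0.4621935486793518, -0.15754370391368866), (0.04061376675963402, 0.043278299272060394), 83.7841796875)
```

Emit:
drive_tool:
  series:
    - [[0.02,-0.02,0],1,0]
    - [[0.05,-0.05,0],3,0]
    - [[0.08,-0.08,0],5,0]
    - [[0.11,-0.11,0],7,0]
    - [[0.14,-0.14,0],9,0]
    - [[0.17,-0.18,0],11,0]
    - [[0.2,-0.22,0],13,0]
    - [[0.23,-0.26,0],15,0]
    - [[0.26,-0.3,0],17,0]
    - [[0.29,-0.34,0],19,0]
    - [[0.32,-0.38,0],21,0]
    - [[0.35,-0.42,0],22.2,0]
    - [[0.38,-0.46,0],22.2,0]
    - [[0.41,-0.49,0.01],22.2,0]
    - [[0.435,-0.52,0.03],22.2,0]
    - [[0.45,-0.54,0.05],22.2,0]
    - [[0.4585,-0.55,0.06],22.2,0]
    - [[0.4585,-0.55,0.06],22.2,0]
    - [[0.4585,-0.55,0.06],22.2,0]

```text
time_s: 1.95
position: [0.4247, 0.1722, 0.1718]
tool_rot: [[1.0, -0.001, 0.0], [-0.001, -1.0, -0.0], [0.0, 0.0, -1.0]]
ft_force: [0.4, 0.4, 1.0]
grip_width: -0.0001
gripper_force: 0.0
```

```bash
python3 - <<'E'
from h import *
im,P,ok=look('wrist','w1.png')
np.savez('w.npz',im=im,P=P,ok=ok)
s=env.observe();print(s['time_s'],s['position'],s['tool_rot'].round(3),s['ft_force'],s['grip_width'])
E
```

```text
2.0 [0.42484987 0.17202095 0.17210182] [[ 1.    -0.002  0.001]
 [-0.002 -1.    -0.   ]
 [ 0.001  0.    -1.   ]] [ 0.50350797 -0.29187985 -1.23757954] 4.899591890534153e-05
```

View pics/w1.png

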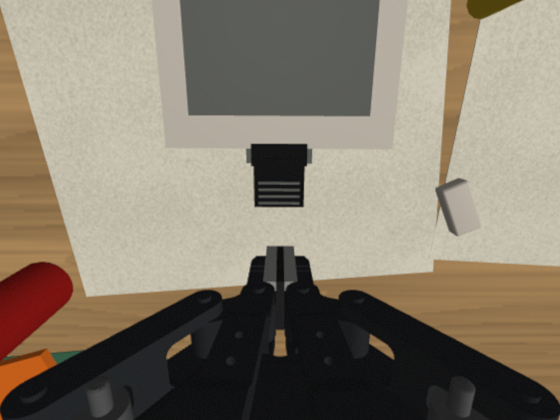

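The wide case's paddle is in view at about (279,206), its free end. The fingertips at (281,250) line up with it sideways, and the lid's front edge is straight at row 148.

```bash
python3 - <<'E'
from h import *
d=np.load('w.npz');P=d['P']
for u,v in [(258,203),(279,203),(300,203),(279,206),(279,180),(256,170),(302,170),(279,150),(175,143),(385,143),(280,143),(160,143),(398,143),(200,20)]: print((u,v),P[v,u].round(4))
E
```

```text
(258, 203) [0.4226 0.1905 0.0536]
(279, 203) [0.4225 0.1719 0.0533]
(300, 203) [0.4221 0.1533 0.0519]
(279, 206) [0.4193 0.1719 0.0519]
(279, 180) [0.4428 0.1719 0.0515]
(256, 170) [0.4519 0.1916 0.0533]
(302, 170) [0.4517 0.1521 0.0525]
(279, 150) [0.4708 0.1718 0.0715]
(175, 143) [0.476  0.2538 0.0675]
(385, 143) [0.4757 0.088  0.067 ]
(280, 143) [0.4757 0.171  0.0663]
(160, 143) [0.4702 0.2912 0.0006]
(398, 143) [0.4699 0.0527 0.0009]
(200, 20) [0.5617 0.2276 0.0676]
```

Emit:
drive_tool:
  series:
    - [[0,0,0.03],0,0]
    - [[0,0,0.06],0,0]
    - [[0,0,0.085],0,0]
    - [[0,0,0.105],0,0]
    - [[0,0,0.112],0,0]
    - [[0,0,0.116],0,0]
    - [[0,0,0.119],0,0]
    - [[0,0,0.122],0,0]
    - [[0,0,0.125],0,0]
    - [[0,0,0.127],0,0]
    - [[0,0,0.1285],0,0]
    - [[0,0,0.1285],0,0]
    - [[0,0,0.1285],0,0]

```text
time_s: 3.3
position: [0.4244, 0.1729, 0.0429]
tool_rot: [[1.0, -0.001, -0.001], [-0.001, -1.0, -0.0], [-0.001, 0.0, -1.0]]
ft_force: [-4.3, -2.1, 5.1]
grip_width: 0.0
gripper_force: 2.7
```

```bash
python3 - <<'E'
from h import *
im,P,ok=look('wrist')
s=env.observe();print(s['time_s'],s['position'],s['ft_force'])
for u,v in [(175,120),(280,100),(200,20),(200,60)]: print((u,v),P[v,u].round(4))
im,P,ok=look('scene','s1.png')
E
```

```text
3.35 [0.42440765 0.17291355 0.04285533] [-3.46855378 -1.94150574  3.83378452]
(175, 120) [0.4957 0.1982 0.1054]
(280, 100) [0.5005 0.1719 0.1026]
(200, 20) [0.5197 0.1919 0.098 ]
(200, 60) [0.51   0.1918 0.1014]
```

View pics/s1.png

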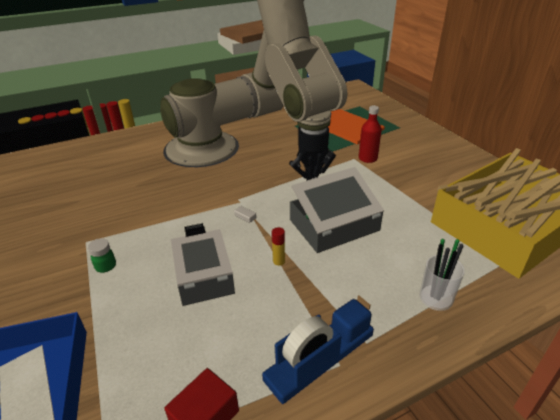

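The scene shows the wide lid rising at about (340,195), with everything else where it was. I'll lift off the tab and let the lid finish.

Emit:
drive_tool:
  series:
    - [[0,0,-0.01],0,0]
    - [[-0.01,0,-0.03],0,0]
    - [[-0.02,0,-0.06],0,0]
    - [[-0.02,0,-0.09],0,0]
    - [[-0.02,0,-0.12],0,0]
    - [[-0.02,0,-0.13],0,0]
    - [[-0.02,0,-0.13],0,0]
    - [[-0.02,0,-0.13],0,0]
    - [[-0.02,0,-0.13],0,0]
    - [[-0.02,0,-0.13],0,0]
    - [[-0.02,0,-0.13],0,0]
    - [[-0.02,0,-0.13],0,0]
    - [[-0.02,0,-0.13],0,0]
    - [[-0.02,0,-0.13],0,0]
    - [[-0.02,0,-0.13],0,0]
    - [[-0.02,0,-0.13],0,0]
    - [[-0.02,0,-0.13],0,0]
    - [[-0.02,0,-0.13],0,0]

```text
time_s: 5.2
position: [0.4046, 0.173, 0.1729]
tool_rot: [[1.0, -0.001, 0.0], [-0.001, -1.0, 0.0], [0.0, -0.0, -1.0]]
ft_force: [0.0, -0.6, 0.1]
grip_width: 0.0002
gripper_force: 0.0
```

```bash
python3 - <<'E'
from h import *
d=viewer.get_image('wrist');R=cv2.Rodrigues(np.array(d['rvec'],float))[0];print('cam',-R.T@np.array(d['tvec']).ravel(),R[2])
im,P,ok=look('wrist','w2.png')
s=env.observe();print(s['time_s'],s['position'],s['ft_force'])
im,P,ok=look('top')
m=(P[...,2]>.09)&(P[...,0]>.5)&(P[...,0]<.63)&(P[...,1]>.07)&(P[...,1]<.27)
Q=P[m];print(len(Q),Q.min(0),Q.max(0));e=Q[Q[:,2]>np.percentile(Q[:,2],95)];print(e.mean(0))
A=np.c_[Q[:,0],Q[:,0]*0+1];k=np.linalg.lstsq(A,Q[:,2],rcond=None)[0];print('angle',np.arctan(-k[0]))
E
```

```text
cam [0.47714214 0.17203847 0.31527318] [-2.84746774e-01 -5.35532732e-05 -9.58602771e-01]
5.3 [0.40460947 0.17298173 0.1728323 ] [ 0.30651435 -0.22420023 -0.38317367]
1040 [0.5473266  0.08370282 0.09002457] [0.60500493 0.26360755 0.19562331]
[0.54953541 0.17085154 0.18993523]
angle 1.0710887142127572
```

View pics/w2.png

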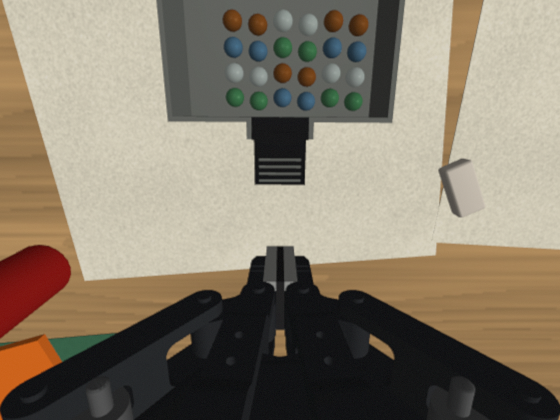

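The lid has sprung up to about 1.07 rad. The case is open with marbles showing and the paddle is back up at (280,150).

Emit:
drive_tool:
  series:
    - [[0.03,0,0.004],0,0]
    - [[0.06,0,0.008],0,0]
    - [[0.09,0,0.008],0,0]
    - [[0.11,0,0.008],0,0]
    - [[0.12,0,0.008],0,0]
    - [[0.125,0,0.008],0,0]
    - [[0.13,0,0.008],0,0]
    - [[0.135,0,0.008],0,0]
    - [[0.14,0,0.008],0,0]
    - [[0.145,0,0.008],0,0]
    - [[0.15,0,0.008],0,0]
    - [[0.155,0,0.008],0,0]
    - [[0.16,0,0.008],0,0]
    - [[0.165,0,0.008],0,0]
    - [[0.17,0,0.008],0,0]
    - [[0.175,0,0.008],0,0]

```text
time_s: 6.95
position: [0.5801, 0.1729, 0.1648]
tool_rot: [[1.0, -0.001, -0.0], [-0.001, -1.0, 0.0], [-0.0, -0.0, -1.0]]
ft_force: [-0.4, 0.3, 0.0]
grip_width: -0.0005
gripper_force: 0.2
```

```bash
python3 - <<'E'
from h import *
s=env.observe();print(s['time_s'],s['position'],s['ft_force'])
im,P,ok=look('scene','s2.png')
E
```

```text
6.95 [0.58007103 0.17288383 0.16477417] [-0.41535845  0.31659275  0.00211795]
```

View pics/s2.png

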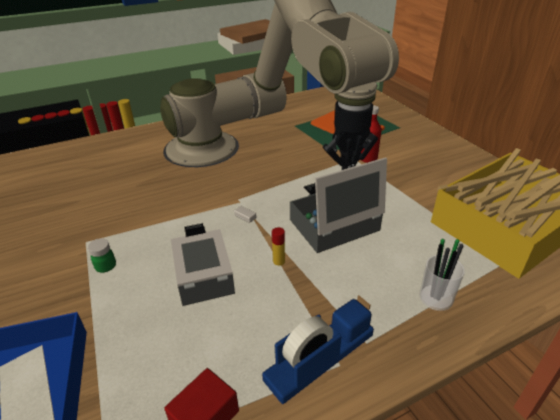

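The lid's top edge, at about (350,172), is near upright with the fingers behind it. The case hasn't moved, so I'll keep pushing.

Emit:
drive_tool:
  series:
    - [[0.005,0,0],0,0]
    - [[0.01,0,0],0,0]
    - [[0.015,0,0],0,0]
    - [[0.02,0,0],0,0]
    - [[0.025,0,0],0,0]
    - [[0.03,0,0],0,0]
    - [[0.035,0,0],0,0]
    - [[0.039,0,0],0,0]
    - [[0.042,0,0],0,0]
    - [[0.044,0,0],0,0]
    - [[0.044,0,0],0,0]

```text
time_s: 8.1
position: [0.6238, 0.1728, 0.1648]
tool_rot: [[1.0, -0.001, 0.0], [-0.001, -1.0, 0.0], [0.0, -0.0, -1.0]]
ft_force: [-0.1, 0.7, 0.3]
grip_width: -0.0001
gripper_force: 0.0
```

```bash
python3 - <<'E'
from h import *
s=env.observe();print(s['time_s'],s['position'],s['ft_force'])
im,P,ok=look('scene','s3.png')
m=(P[...,2]>.08)&(P[...,2]<.195)&(P[...,0]>.58)&(P[...,0]<.72)&(P[...,1]>.09)&(P[...,1]<.25)
Q=P[m];A=np.c_[Q[:,2],Q[:,0]*0+1];k=np.linalg.lstsq(A,Q[:,0],rcond=None)[0];print(len(Q),'angle',np.pi/2+np.arctan(k[0]),Q.max(0))
E
```

```text
8.1 [0.623783   0.17281954 0.16478025] [-0.07017786  0.72088922  0.31629533]
2082 angle 1.799363733231515 [0.65657519 0.24984177 0.19498483]
```

Emit:
drive_tool:
  series:
    - [[-0.01,0,0],0,0]
    - [[-0.03,0,0],0,0]
    - [[-0.06,0,-0.02],0,0]
    - [[-0.1,0,-0.06],0,0]
    - [[-0.14,0,-0.1],0,0]
    - [[-0.18,0,-0.12],0,0]
    - [[-0.21,0,-0.12],0,0]
    - [[-0.22,0,-0.12],0,0]
    - [[-0.22,0,-0.12],0,0]
    - [[-0.22,0,-0.12],0,0]
    - [[-0.22,0,-0.12],0,0]
    - [[-0.22,0,-0.12],0,0]
    - [[-0.22,0,-0.12],0,0]
    - [[-0.22,0,-0.12],0,0]
    - [[-0.22,0,-0.12],0,0]
    - [[-0.22,0,-0.12],0,0]
    - [[-0.22,0,-0.12],0,0]
    - [[-0.22,0,-0.12],0,0]
    - [[-0.22,0,-0.12],0,0]
    - [[-0.22,0,-0.12],0,0]

```text
time_s: 10.15
position: [0.4036, 0.173, 0.2849]
tool_rot: [[1.0, -0.001, 0.0], [-0.001, -1.0, 0.0], [0.0, -0.0, -1.0]]
ft_force: [0.8, -0.1, -0.7]
grip_width: -0.0005
gripper_force: 0.0
```

```bash
python3 - <<'E'
from h import *
s=env.observe();print(s['time_s'],s['position'],s['ft_force'])
im,P,ok=look('scene','s4.png')
m=(P[...,2]>.08)&(P[...,2]<.195)&(P[...,0]>.58)&(P[...,0]<.72)&(P[...,1]>.09)&(P[...,1]<.25)
Q=P[m];A=np.c_[Q[:,2],Q[:,0]*0+1];k=np.linalg.lstsq(A,Q[:,0],rcond=None)[0];print(len(Q),'angle',np.pi/2+np.arctan(k[0]),Q.max(0))
E
```

```text
10.15 [0.40361795 0.17300229 0.28487015] [ 0.81768987 -0.11982625 -0.73712518]
1676 angle 1.9322292415887092 [0.67016528 0.24988144 0.19106787]
```

View pics/s4.png

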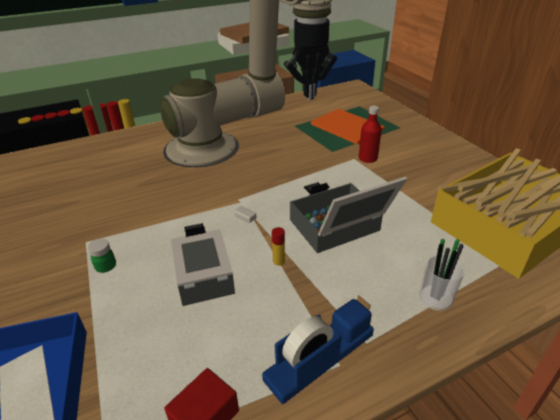

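The lid at (360,205) leans back at about 1.93 rad. The tab at (317,188) is up, the narrow case at (203,265) is shut, and the robot is clear of everything.

```bash
python3 -c "
from rig import env
print(env.close_job())"
```

```text
the job is handed in; nothing more can be done
None
```

The wide case is open: its lid stands by itself at about 1.93 rad and its tab is back up. The narrow case is still shut, nothing else looked moved in the last picture, and the job is handed in at about 10 s (no verdict was returned).

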